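Put the finishing kit back on its shadow pads

TASK

Put the wax tin, the thread spool, the cork sanding block and the eraser back on the four plywood shadow pads, each standing upright or lying flat on the pad whose dark outline has its own shape and size and covering that outline, the two oblong things turned to line up with theirs. Leave the small red-handled hand tool and the pliers where they are.

Things in the scene. Friction and masses are not known exactly. Their poses are not given: they have to be found in the camera images.
- wax_tin: Low round tin, 63 mm diameter, 21 mm high, 0.06 kg, dark lid on a white base. Loose. Origin at the centre of its underside, z up. Belongs on pad_large_disc.
- thread_spool: Spool of pale thread standing on end, flanges 35 mm diameter, 44 mm high, 0.03 kg. Loose. Origin at the centre of its underside, z up. Belongs on pad_small_disc.
- cork_block: Brown cork sanding block, 35 mm along its x, 55 mm along its y, 22 mm high, 0.03 kg. Loose. Origin at the centre of its underside, z up. Belongs on pad_wide_bar.
- eraser: White eraser, 18 mm along its x, 62 mm along its y, 13 mm high, 0.03 kg. Loose. Origin at the centre of its underside, z up. Belongs on pad_slim_bar.
- pad_large_disc: Round plywood pad, 83 mm diameter, with a dark disc of 63 mm diameter centred on it: the outline of the wax tin. It is fixed to the desk, 5 mm thick; its origin is the centre of its underside, so things stand on it 5 mm above the origin. z points up.
- pad_small_disc: Round plywood pad, 55 mm diameter, with a dark disc of 35 mm diameter centred on it: the outline of the thread spool. It is fixed to the desk, 5 mm thick; its origin is the centre of its underside, so things stand on it 5 mm above the origin. z points up.
- pad_wide_bar: Oblong plywood pad, 55 mm along its x and 75 mm along its y, with a dark oblong of 35 x 55 mm centred on it: the outline of the cork block, whose long side (y) goes along the pad's y, either way round. It is fixed to the desk, 5 mm thick; its origin is the centre of its underside, so things stand on it 5 mm above the origin. z points up.
- pad_slim_bar: Oblong plywood pad, 38 mm along its x and 82 mm along its y, with a dark oblong of 18 x 62 mm centred on it: the outline of the eraser, whose long side (y) goes along the pad's y, either way round. It is fixed to the desk, 5 mm thick; its origin is the centre of its underside, so things stand on it 5 mm above the origin. z points up.
- edge_beveler: Bystander: small hand tool with a dark red wooden handle and a thin steel blade, lying flat, 126 mm along its x (handle to +x), 21 mm wide and high. Loose; it stays where it lies. Origin below its middle.
- pliers: Bystander: pliers with red grips lying flat, 148 mm along their x (jaws to +x), 41 mm wide, 11 mm high. Loose; they stay where they lie. Origin below their middle.

How it is judged:
By the outcome, as a careful person would: the job done as asked, in the order asked, and still so for the second after the job is handed in, with the robot touching nothing.
It also fails if it takes over 120 s, if anything falls off the work surface, if the arm or the gripper's body presses on something with over 40 N, if the wrist force passes 120 N, or if a joint passes its speed limit or range.

ROBOT

A 6-joint arm with a two-finger parallel gripper is mounted at the origin on a cart in front of the work surface, level with it; the furniture and walls round the work are solid. World frame = base frame: x ahead of the robot, y to its left, z up, the work surface at z = 0. Lengths are in mm, angles in rad, forces in N, time in s.
With the tool pointing down it reaches from about 350 to 875 mm from the base axis. Payload 4.2 kg.
Tool frame: the origin (TCP) lies at the very end of the fingers, on their centre line; the grasp point (between the pads) lies 19 mm behind it (pinch_z is the distance from the TCP to the grasp point, in mm); z points along the fingers, y is the line along which they close (so a half turn about z gives the same grasp; the last joint's range is limited). The gripper opens to 85 mm and grips with 20 to 120 N. Pads are 22 mm wide; open, the fingers measure 114 mm over their backs; the gripper's body (76 mm by 85 mm) begins 54 mm behind the grasp point. The pads swing forward as they close: fully open they stand 13 mm farther back than shut.
Start: joints at [1.389, 0.385, 0.008, 0, -1.194, -0.259], TCP at [266.631, 565.25, 231.312] pointing down, gripper open.
Joint ranges: [-3.14, 3.14], [-1.21, 2.06], [-1.07, 1.41], [-3.16, 2.05], [-2.99, -0.16], [-3.1, 3.1]. Speed limits (rad/s): [2.79, 2.79, 3.14, 3.14, 3.14, 3.14].

INTERFACE

Orientations are given as a unit quaternion [x, y, z, w].
In Python, from bench import * gives the robot as it stands.
- The arm moves only by the tool arm_command, never from a script. Its argument "steps" is one flat list of numbers, 4 for each row, row after row: the shift along the tool's x, y, z in m, then the turn about the tool's z in rad. In form: [tx, ty, tz, roll, tx, ty, tz, roll, ...]. A call has 1 to 20 rows; each row shifts and turns the commanded pose from where the row before left it, along the tool's axes as they then stand; what a row does not reach is not made up. A row lasts 1/8 s, in which the tool goes at most 62.5 mm and 10.7 degrees, less where a joint would pass 70% of its speed; a pose out of reach is approached as far as the arm can. A call with a gripper value outside its range is refused whole. "grip" is the finger opening in m, from 0 to 0.0854, set as the call begins (left out, the last holds). The fingers move at their own pace and stop on an object; the grip force is fixed at half the most. Time passes only in rows, so rows that do not move let the fingers close. It gives the time, the measured TCP pose, the force, the opening and the grip force at its end, in the units of the state.
- read_state(): the state, without advancing time (a new reading comes with each control period).
- get_image(name): name is "side" or "top"; returns the picture (420x560x3 uint8, red, green, blue); there is no depth.
- get_calibration(name): a dict with "camera_matrix" (3x3 intrinsics, pixels), "cam_to_world" (4x4, takes a point from camera to world coordinates). Camera axes: x right, y down, z forward; pixel columns grow to the right and rows downward; lengths in mm; the calibration is good to about 2 mm. A picture is of the moment at which its call begins. get_calibration takes no time and is no camera call.
- job_done(): hands the job in; it is judged then, once.
The state is a dict: "clock": time; "joints": joint angles; "joint_vel": joint speeds; "joint_efforts": joint torques, N m; "position": TCP position; "ee_rot": TCP orientation; "contact_force": force on the tool from outside, world axes, zero at the start; "wrist_torque": the same for the moment, N m; "gripper_width": finger opening in mm; "grasp_force": force on a finger pad.
Only numpy, scipy, OpenCV 4.12 (cv2) and the standard library are available. Lean on these libraries where they do the work, as an engineer would, in place of code of your own. Each camera call takes 0.05 s, during which the arm holds its last target. There are 200 camera calls.

## Working session

There is one attempt and no reset: what is moved stays moved. The work goes in short steps, Python scripts to look and compute and a tool call to move; the robot and the scene stay as the last step left them, time stands still between calls to the robot, and variables do not carry over. Pictures are saved under pics/ and viewed, at most 14 in all, crops included, and the job is handed in when it is done.

Besides the shell and the picture viewer there is one more tool, called after "Call:" by a JSON object that holds its "op" and its "data", one argument or row to a line. arm_command: Moves the arm, as the interface text tells. Its arguments: {"type":"object","properties":{"steps":{"type":"array","items":{"type":"number"}},"grip":{"type":"number"}},"required":["steps"]}

```bash
mkdir -p pics; ls
python3 - <<'E'
from bench import *
import cv2,numpy as np
for n in("top","side"):
    cv2.imwrite(f"pics/{n}0.png",cv2.cvtColor(get_image(n),cv2.COLOR_RGB2BGR))
    c=get_calibration(n);print(n,np.round(c["camera_matrix"],1).tolist(),np.round(c["cam_to_world"],3).tolist())
s=read_state();print(s["position"],s["ee_rot"],s["clock"])
E
```

```text
pics
top [[392.7, 0.0, 276.3], [0.0, 392.7, 207.4], [0.0, 0.0, 1.0]] [[0.006, -0.992, 0.129, 454.214], [-1.0, -0.007, -0.008, 9.587], [0.009, -0.129, -0.992, 940.467], [0.0, 0.0, 0.0, 1.0]]
side [[416.6, 0.0, 276.8], [0.0, 416.6, 214.9], [0.0, 0.0, 1.0]] [[0.994, -0.054, 0.098, 500.928], [-0.112, -0.558, 0.822, -774.402], [0.011, -0.828, -0.561, 581.865], [0.0, 0.0, 0.0, 1.0]]
[266.4136917  564.80910607 230.32804603] [ 9.75801115e-01 -2.18657814e-01 -1.59806099e-04  9.57974978e-04] 0.1
```

View pics/top0.png

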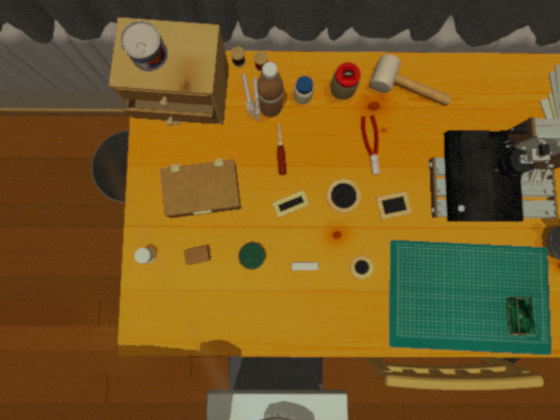

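View pics/side0.png

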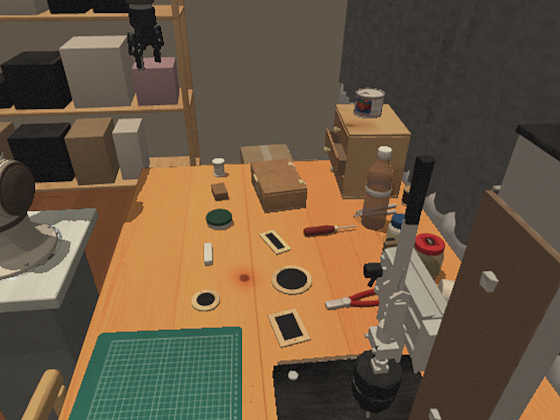

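Top view: the slim pad is at (291,204), the large disc at (344,195), the wide bar at (394,206) and the small disc at (362,267). The spool is at (145,256), the cork at (197,255), the tin at (252,256) and the eraser at (305,267). The side view shows the same layout, with the spool upright.

```bash
cat > h.py <<'E'
from bench import *
import cv2,numpy as np
def ray(cam,uv,z):
    c=get_calibration(cam);T=np.array(c["cam_to_world"]);K=np.array(c["camera_matrix"])
    d=np.c_[np.atleast_2d(uv),np.ones(len(np.atleast_2d(uv)))]@np.linalg.inv(K).T@T[:3,:3].T
    o=T[:3,3];return o+d*((z-o[2])/d[:,2])[:,None]
def blob(im,seed,kind,r=28):
    """mask in a window round the seed; biggest contour near it"""
    u,v=seed;w=im[v-r:v+r,u-r:u+r];w=cv2.resize(w,None,fx=4,fy=4,interpolation=cv2.INTER_CUBIC)
    h=cv2.cvtColor(w,cv2.COLOR_RGB2HSV).astype(int);H,S,V=h[...,0],h[...,1],h[...,2]
    m={"dark":V<75,"white":(S<110)&(V>110),"cork":(V<165)&(H<16)|(V<130),"tin":(V<130)&((H>30)|(V<80))}[kind].astype(np.uint8)
    cs,_=cv2.findContours(m,cv2.RETR_EXTERNAL,cv2.CHAIN_APPROX_NONE)
    c=max((c for c in cs if len(c)>10),key=lambda c:cv2.contourArea(c)-20*max(0,-cv2.pointPolygonTest(c,(4.*r,4.*r),True)))
    cv2.drawContours(w,[c],-1,(255,0,255),1)
    return (c[:,0,:]+.5)/4-.5+[u-r,v-r],w
SEED={"top":dict(spool=(145,256),cork=(197,255),tin=(252,256),eraser=(305,267),slim=(291,204),large=(344,195),wide=(394,206),small=(362,267)),
"side":dict(spool=(219,164),cork=(220,191),tin=(219,215),eraser=(208,254),slim=(275,243),large=(291,280),wide=(289,328),small=(206,300))}
Z=dict(spool=44,cork=22,tin=21,eraser=13,slim=5,large=5,wide=5,small=5)
KIND=dict(spool="white",cork="cork",tin="tin",eraser="white",slim="dark",large="dark",wide="dark",small="dark")
def meas(names,cams=("top","side"),seeds=SEED,z=Z,out=None):
    for cam in cams:
        im=get_image(cam);ts=[]
        for n in names:
            c,w=blob(im,seeds[cam][n],KIND[n]);ts.append(w)
            p=ray(cam,c,z[n])[:,:2].astype(np.float32)
            (x,y),(a,b),_=R=cv2.minAreaRect(p);B=cv2.boxPoints(R);e=B[1]-B[0];f=B[2]-B[1]
            L=e if np.hypot(*e)>np.hypot(*f) else f
            print(cam,n,np.round([x,y,max(a,b),min(a,b)],1),"long axis deg %.1f"%(np.degrees(np.arctan2(L[1],L[0]))%180))
        if out:
            g=[np.hstack((ts+[ts[0]*0]*3)[i:i+4]) for i in range(0,len(ts),4)]
            cv2.imwrite(f"pics/{out}_{cam}.png",cv2.resize(cv2.cvtColor(np.vstack(g),cv2.COLOR_RGB2BGR),None,fx=.85,fy=.85))
E
python3 - <<'E'
from h import *
meas(list(Z),out="seg")
E
```

```text
top spool [459.7 300.7  45.9  34.8] long axis deg 90.4
top cork [463.8 184.5  57.7  35.2] long axis deg 99.0
top tin [461.3  59.4  59.5  58.7] long axis deg 135.6
top eraser [437.2 -64.5  62.6  18.5] long axis deg 90.3
top slim [586.2 -31.9  57.8  14.5] long axis deg 113.0
top large [ 606.5 -159.3   58.2   57.5] long axis deg 179.3
top wide [ 584.  -280.7   50.8   31.3] long axis deg 102.4
top small [ 435.6 -199.7   30.4   30.1] long axis deg 178.9
side spool [459.1 305.2  39.3  36.9] long axis deg 84.8
side cork [461.8 168.9  91.3  40.1] long axis deg 101.7
side tin [460.6  52.1  72.6  59.9] long axis deg 90.4
side eraser [437.9 -69.7  73.9  18.3] long axis deg 91.9
side slim [585.5 -30.2  59.2  16.3] long axis deg 113.2
side large [ 606.1 -157.2   60.6   58.8] long axis deg 174.2
side wide [ 583.4 -278.8   53.6   34.1] long axis deg 102.2
side small [ 435.5 -197.2   32.9   32.5] long axis deg 2.0
```

View pics/seg_top.png

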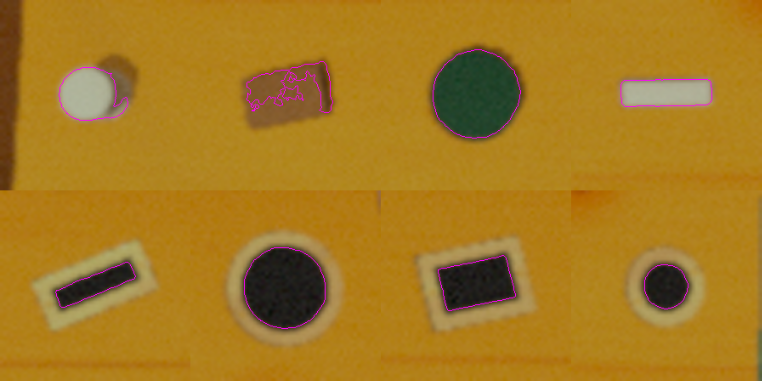

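View pics/seg_side.png

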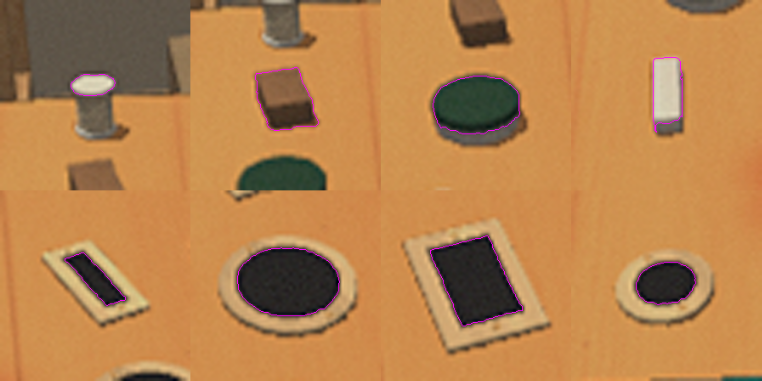

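Seven of the eight contours fit well. The cork mask leaks, so I'll redo the cork and the spool top while working out the first move.

```bash
cat >> h.py <<'E'
def plan(x,y,z,close_deg=None):
    """shift in tool axes as it stands, and roll so that tool y lies at close_deg (mod 180)"""
    s=read_state();from scipy.spatial.transform import Rotation as R
    M=R.from_quat(s["ee_rot"]).as_matrix();d=M.T@(np.array([x,y,z])-s["position"])
    a=np.degrees(np.arctan2(M[1,1],M[0,1]));r=0 if close_deg is None else (a-close_deg+90)%180-90
    print("shift m",np.round(d/1000,4),"roll %.4f"%np.radians(r),"tooly deg %.1f"%a,"pos",np.round(s["position"],1),"tilt",np.round(M[:,2],3),"j6 %.2f"%s["joints"][5],"F",np.round(s["contact_force"],1),"w %.1f g %.1f t %.1f"%(s["gripper_width"],s["grasp_force"],s["clock"]))
E
python3 - <<'E'
from h import *
im=get_image("top");w=im[227:283,169:225]
print(cv2.cvtColor(w,cv2.COLOR_RGB2HSV)[28,::3].tolist())
m=(cv2.cvtColor(cv2.resize(w,None,fx=4,fy=4,interpolation=cv2.INTER_CUBIC),cv2.COLOR_RGB2LAB)[...,2]<165).astype(np.uint8)
c=max(cv2.findContours(m,0,1)[0],key=cv2.contourArea)[:,0]
p=ray("top",(c+.5)/4-.5+[169,227],22)[:,:2].astype(np.float32)
print("cork",cv2.minAreaRect(p),"spool",ray("top",[[142.6,255.4]],44))
plan(461,60.5,120)
E
```

```text
[[21, 220, 177], [21, 225, 178], [21, 223, 177], [21, 216, 177], [21, 225, 177], [18, 192, 146], [16, 177, 127], [16, 165, 130], [16, 167, 131], [16, 168, 132], [15, 164, 129], [16, 164, 134], [16, 169, 134], [16, 176, 103], [20, 208, 168], [21, 222, 177], [20, 208, 179], [21, 206, 178], [21, 216, 178]]
cork ((462.392333984375, 184.9400177001953), (34.635986328125, 57.66349792480469), 11.98558521270752) spool [[459.02562924 303.93165454  44.        ]]
shift m [0.3912 0.3732 0.1112] roll 0.0000 tooly deg -115.3 pos [266.5 565.  230.8] tilt [-0.    -0.001 -1.   ] j6 -0.26 F [0.4 0.  0.9] w 85.2 g 0.0 t 0.2
```

Call:
{"op": "arm_command", "data": {
  "steps": [0.0326, 0.0311, 0, 0, 0.0326, 0.0311, 0, 0, 0.0326, 0.0311, 0, 0, 0.0326, 0.0311, 0, 0, 0.0326, 0.0311, 0, 0, 0.0326, 0.0311, 0, 0, 0.0326, 0.0311, 0, 0, 0.0326, 0.0311, 0, 0, 0.0326, 0.0311, 0, 0, 0.0326, 0.0311, 0, 0, 0.0326, 0.0311, 0, 0, 0.0326, 0.0311, 0, 0, 0, 0, 0.03, 0, 0, 0, 0.03, 0, 0, 0, 0.03, 0, 0, 0, 0.03, 0, 0, 0, 0.03, 0, 0, 0, 0.03, 0, 0, 0, 0, 0, 0, 0, 0, 0],
  "grip": 0.0854
}}

```text
clock: 2.75
position: [462.0, 61.1, 52.2]
ee_rot: [0.976, -0.218, 0.001, -0.0]
contact_force: [0.7, -0.0, 0.7]
gripper_width: 85.4
grasp_force: 0.0
```

Run:
```python
from h import *
plan(461,60.5,0)
cv2.imwrite("pics/a.png",cv2.cvtColor(cv2.resize(get_image("side")[90:270,120:320],None,fx=3,fy=3),cv2.COLOR_RGB2BGR))
```

```text
shift m [-0.0007  0.0011  0.0522] roll 0.0000 tooly deg -115.2 pos [462.   61.1  52.2] tilt [ 0.002  0.    -1.   ] j6 0.65 F [ 0.7 -0.   0.7] w 85.4 g 0.0 t 2.8
```

View pics/a.png

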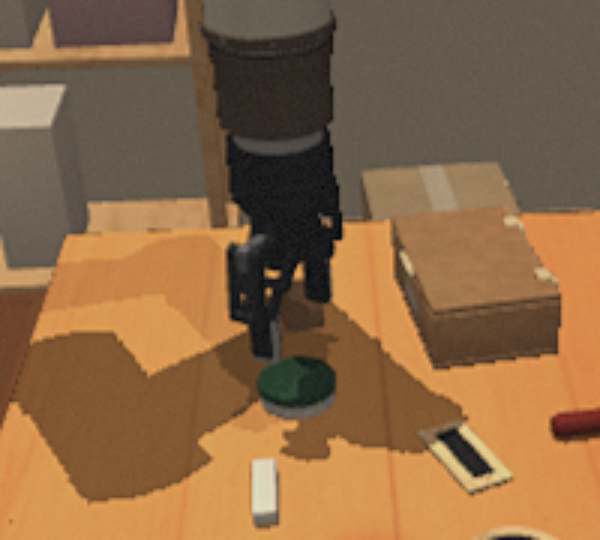

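The crop shows the gripper straddling the tin at crop (295,385), fingers clear. Next I descend and close.

Call:
{"op": "arm_command", "data": {
  "steps": [-0.0007, 0.0011, 0.017, 0, 0, 0, 0.017, 0, 0, 0, 0.012, 0, 0, 0, 0.005, 0, 0, 0, 0, 0, 0, 0, 0, 0]
}}

```text
clock: 3.55
position: [460.5, 60.3, 0.8]
ee_rot: [0.976, -0.219, 0.0, -0.0]
contact_force: [-0.0, 0.3, 0.3]
gripper_width: 85.5
grasp_force: 0.0
```

Call:
{"op": "arm_command", "data": {
  "steps": [0, 0, 0, 0, 0, 0, 0, 0, 0, 0, 0, 0, 0, 0, 0, 0, 0, 0, 0, 0, 0, 0, 0, 0, 0, 0, 0, 0],
  "grip": 0.05
}}

```text
clock: 4.42
position: [460.4, 60.2, 1.4]
ee_rot: [0.976, -0.218, 0.0, -0.0]
contact_force: [-2.5, -0.8, 7.6]
gripper_width: 60.4
grasp_force: 62.8
```

Run:
```python
from h import *
plan(606.3,-158.3,60)
```

```text
shift m [ 0.2252  0.1355 -0.0585] roll 0.0000 tooly deg -115.2 pos [460.4  60.2   1.4] tilt [ 0.001  0.    -1.   ] j6 0.65 F [-2.5 -0.8  7.6] w 60.4 g 62.8 t 4.4
```

Call:
{"op": "arm_command", "data": {
  "steps": [0, 0, -0.01, 0, 0, 0, -0.025, 0, 0, 0, -0.025, 0, 0.0225, 0.01355, 0, 0, 0.0225, 0.01355, 0, 0, 0.0225, 0.01355, 0, 0, 0.0225, 0.01355, 0, 0, 0.0225, 0.01355, 0, 0, 0.0225, 0.01355, 0, 0, 0.0225, 0.01355, 0, 0, 0.0225, 0.01355, 0, 0, 0.0225, 0.01355, 0, 0, 0.0225, 0.01355, 0, 0, 0, 0, 0, 0]
}}

```text
clock: 6.18
position: [606.3, -159.7, 60.3]
ee_rot: [0.976, -0.22, 0.0, -0.0]
contact_force: [-1.6, 0.1, -1.0]
gripper_width: 60.4
grasp_force: 64.9
```

Run:
```python
from h import *
plan(606.3,-158.3,6)
a=get_image("side")[170:330,200:400];b=get_image("top")[130:290,250:450]
cv2.imwrite("pics/b.png",cv2.cvtColor(cv2.resize(np.hstack([a,b]),None,fx=2,fy=2),cv2.COLOR_RGB2BGR))
```

```text
shift m [-0.0006 -0.0013  0.0543] roll 0.0000 tooly deg -115.4 pos [ 606.3 -159.7   60.3] tilt [ 0. -0. -1.] j6 1.13 F [-1.6  0.1 -1. ] w 60.4 g 64.9 t 6.2
```

View pics/b.png

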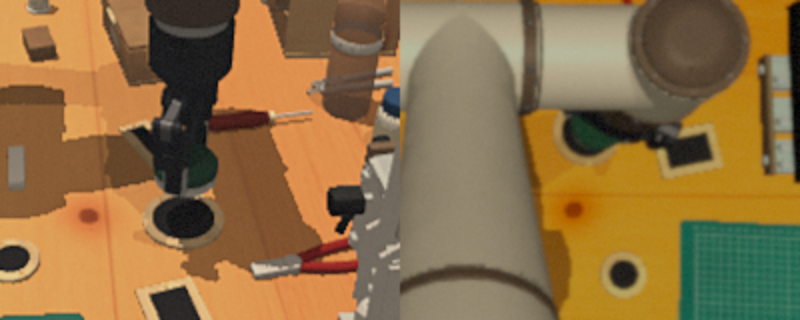

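The tin hangs level over the large-disc pad, at (187,172) in the left half. I place it, back off and measure.

Call:
{"op": "arm_command", "data": {
  "steps": [-0.0006, -0.0013, 0.02, 0, 0, 0, 0.02, 0, 0, 0, 0.01, 0, 0, 0, 0.004, 0, 0, 0, 0, 0, 0, 0, 0, 0]
}}

```text
clock: 7.02
position: [606.3, -156.9, 7.0]
ee_rot: [0.976, -0.219, 0.001, -0.0]
contact_force: [-0.3, 0.7, -0.5]
gripper_width: 60.3
grasp_force: 65.0
```

Call:
{"op": "arm_command", "data": {
  "steps": [0, 0, 0, 0, 0, 0, 0, 0, 0, 0, 0, 0, 0, 0, 0, 0, 0, 0, 0, 0, 0, 0, -0.02, 0, 0, 0, -0.03, 0, 0, 0, -0.05, 0, -0.05, 0, 0, 0, -0.05, 0, 0, 0, -0.05, 0, 0, 0, -0.05, 0, 0, 0, -0.05, 0, 0, 0, 0, 0, 0, 0],
  "grip": 0.0854
}}

```text
clock: 8.78
position: [376.2, -50.1, 106.3]
ee_rot: [0.976, -0.218, -0.001, 0.0]
contact_force: [1.8, 0.0, 0.3]
gripper_width: 85.4
grasp_force: 0.0
```

Run:
```python
from h import *
plan(459,304.5,110)
z=dict(Z,tin=26);sd={"top":{"tin":(344,192)},"side":{"tin":(291,275)}}
try: meas(["tin"],seeds=sd,z=z,out="tin")
except Exception as e: print(e)
a=cv2.imread("pics/tin_top.png");b=cv2.imread("pics/tin_side.png");cv2.imwrite("pics/tin2.png",np.vstack([a[:,:200],b[:,:200]]))
```

```text
shift m [-0.0756 -0.3562 -0.0037] roll 0.0000 tooly deg -115.1 pos [376.2 -50.1 106.3] tilt [-0.001  0.    -1.   ] j6 0.83 F [1.8 0.  0.3] w 85.4 g 0.0 t 8.8
top tin [ 604.9 -156.9   62.    58.6] long axis deg 149.7
side tin [ 604.3 -169.3   81.8   60.1] long axis deg 83.6
```

View pics/tin2.png

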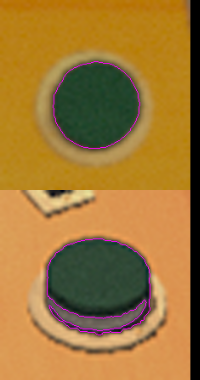

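Run:
```python
from h import *
im=get_image("side")[240:305,260:325];w=cv2.resize(im,None,fx=4,fy=4,interpolation=cv2.INTER_CUBIC)
h=cv2.cvtColor(w,cv2.COLOR_RGB2HSV).astype(int)
m=((h[...,0]>55)&(h[...,0]<95)&(h[...,1]>75)&(h[...,2]<110)).astype(np.uint8)
m=cv2.morphologyEx(m,cv2.MORPH_OPEN,np.ones((5,5)))
c=max(cv2.findContours(m,0,1)[0],key=cv2.contourArea)
x,y,ww,hh=cv2.boundingRect(c);print(x,y,ww,hh)
uc=(x+ww/2)/4-.5+260
# left/right extremes of the lid = centre column; back edge = top row
for z in(26,):
    back=ray("side",[[uc,y/4-.5+240]],z);print("back",back, "left/right",ray("side",[[x/4-.5+260,271],[(x+ww)/4-.5+260,271]],z))
```

```text
69 86 118 89
back [[ 609.68249069 -129.1577739    26.        ]] left/right [[ 576.23856353 -156.41781512   26.        ]
 [ 634.58838009 -162.261397     26.        ]]
```

Averaged over both views, the tin sits within about 1 mm of its outline. Next is the spool.

Call:
{"op": "arm_command", "data": {
  "steps": [-0.0076, -0.0356, 0, 0, -0.0076, -0.0356, 0, 0, -0.0076, -0.0356, 0, 0, -0.0076, -0.0356, 0, 0, -0.0076, -0.0356, 0, 0, -0.0076, -0.0356, 0, 0, -0.0076, -0.0356, 0, 0, -0.0076, -0.0356, 0, 0, -0.0076, -0.0356, 0, 0, -0.0076, -0.0356, 0, 0, 0, 0, 0.025, 0, 0, 0, 0.02, 0, 0, 0, 0, 0, 0, 0, 0, 0],
  "grip": 0.07
}}

```text
clock: 10.68
position: [463.9, 304.4, 61.7]
ee_rot: [0.976, -0.219, 0.0, -0.0]
contact_force: [-0.4, 0.6, 0.0]
gripper_width: 69.9
grasp_force: 0.0
```

Run:
```python
from h import *
plan(459,304.5,8)
```

```text
shift m [-0.0045  0.0021  0.0537] roll 0.0000 tooly deg -115.3 pos [463.9 304.4  61.7] tilt [ 0.001  0.    -1.   ] j6 0.26 F [-0.4  0.6  0. ] w 69.9 g 0.0 t 10.7
```

Call:
{"op": "arm_command", "data": {
  "steps": [-0.0045, 0.0021, 0, 0, 0, 0, 0.02, 0, 0, 0, 0.02, 0, 0, 0, 0.0135, 0, 0, 0, 0, 0]
}}

```text
clock: 11.3
position: [457.5, 303.8, 7.4]
ee_rot: [0.976, -0.219, -0.0, 0.001]
contact_force: [0.2, -0.8, 0.1]
gripper_width: 70.1
grasp_force: 0.0
```

Call:
{"op": "arm_command", "data": {
  "steps": [0, 0, 0, 0, 0, 0, 0, 0, 0, 0, 0, 0, 0, 0, 0, 0, 0, 0, 0, 0, 0, 0, 0, 0, 0, 0, 0, 0],
  "grip": 0.015
}}

```text
clock: 12.18
position: [458.5, 304.8, 8.9]
ee_rot: [0.976, -0.218, 0.001, -0.001]
contact_force: [-1.5, -1.2, 7.1]
gripper_width: 33.3
grasp_force: 59.8
```

Run:
```python
from h import *
plan(435.5,-198.5,108)
```

```text
shift m [ 0.1937  0.4649 -0.0999] roll 0.0000 tooly deg -115.2 pos [458.5 304.8   8.9] tilt [ 0.002  0.001 -1.   ] j6 0.25 F [-1.5 -1.2  7.1] w 33.3 g 59.8 t 12.2
```

Call:
{"op": "arm_command", "data": {
  "steps": [0, 0, -0.02, 0, 0, 0, -0.025, 0, 0, 0, -0.025, 0, 0.0138, 0.0332, 0, 0, 0.0138, 0.0332, 0, 0, 0.0138, 0.0332, 0, 0, 0.0138, 0.0332, 0, 0, 0.0138, 0.0332, 0, 0, 0.0138, 0.0332, 0, 0, 0.0138, 0.0332, 0, 0, 0.0138, 0.0332, 0, 0, 0.0138, 0.0332, 0, 0, 0.0138, 0.0332, 0, 0, 0.0138, 0.0332, 0, 0, 0.0138, 0.0332, 0, 0, 0.0138, 0.0332, 0, 0, 0.0138, 0.0332, 0, 0, 0, 0, 0, 0, 0, 0, 0, 0]
}}

```text
clock: 14.55
position: [433.9, -198.6, 77.6]
ee_rot: [0.976, -0.219, -0.0, -0.0]
contact_force: [-0.5, 0.5, 0.5]
gripper_width: 33.4
grasp_force: 59.6
```

Run:
```python
from h import *
plan(435.5,-198.5,13.5)
a=get_image("side")[200:360,120:320]
cv2.imwrite("pics/c.png",cv2.cvtColor(cv2.resize(a,None,fx=3,fy=3),cv2.COLOR_RGB2BGR))
```

```text
shift m [ 0.0015 -0.0007  0.0641] roll 0.0000 tooly deg -115.3 pos [ 433.9 -198.6   77.6] tilt [-0.001  0.    -1.   ] j6 1.22 F [-0.5  0.5  0.5] w 33.4 g 59.6 t 14.6
```

View pics/c.png

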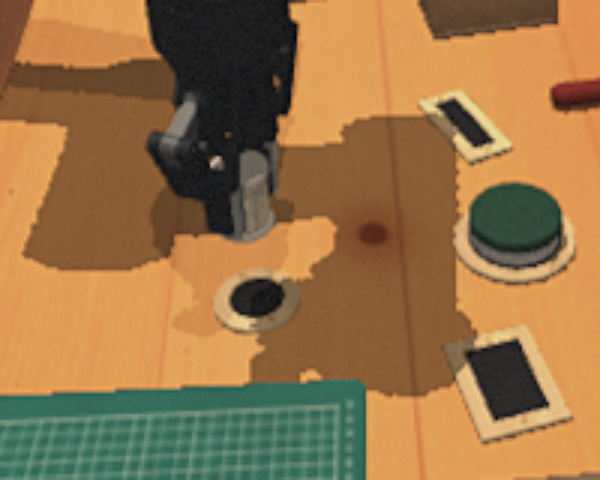

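The spool hangs upright, its foot at (252,232), just behind the small pad at (258,298) because it is raised. I lower and release it.

Call:
{"op": "arm_command", "data": {
  "steps": [0.0015, -0.0007, 0.025, 0, 0, 0, 0.025, 0, 0, 0, 0.01, 0, 0, 0, 0.0035, 0, 0, 0, 0, 0, 0, 0, 0, 0]
}}

```text
clock: 15.35
position: [436.5, -198.7, 15.0]
ee_rot: [0.976, -0.218, 0.001, -0.0]
contact_force: [0.2, 0.1, -0.3]
gripper_width: 33.5
grasp_force: 59.6
```

Call:
{"op": "arm_command", "data": {
  "steps": [0, 0, 0, 0, 0, 0, 0, 0, 0, 0, 0, 0, 0, 0, 0, 0, 0, 0, -0.02, 0, 0, 0, -0.03, 0, 0, 0, -0.05, 0, 0, -0.04, 0, 0, 0, -0.04, 0, 0, 0, -0.04, 0, 0, 0, -0.04, 0, 0, 0, -0.04, 0, 0, 0, -0.04, 0, 0, 0, 0, 0, 0],
  "grip": 0.065
}}

```text
clock: 17.1
position: [539.4, 20.4, 114.1]
ee_rot: [0.976, -0.217, 0.0, -0.0]
contact_force: [-0.8, 0.0, -0.3]
gripper_width: 64.8
grasp_force: 0.0
```

Run:
```python
from h import *
plan(462.2,186.5,110,12)
a=get_image("side")[200:360,120:320];b=get_image("top")[187:347,282:482]
cv2.imwrite("pics/d.png",cv2.cvtColor(cv2.resize(np.hstack([a,b]),None,fx=2,fy=2),cv2.COLOR_RGB2BGR))
sd={"top":{"spool":(362,262)},"side":{"spool":(206,275)}}
meas(["spool"],seeds=sd,z=dict(Z,spool=49),out="sp")
```

```text
shift m [-0.1403 -0.1177  0.0041] roll 0.9238 tooly deg -115.1 pos [539.4  20.4 114.1] tilt [ 0.001  0.    -1.   ] j6 0.79 F [-0.8  0.  -0.3] w 64.8 g 0.0 t 17.1
top spool [ 436.5 -195.6   44.6   38.9] long axis deg 90.4
side spool [ 441.6 -216.2   69.1   48. ] long axis deg 85.7
```

View pics/d.png

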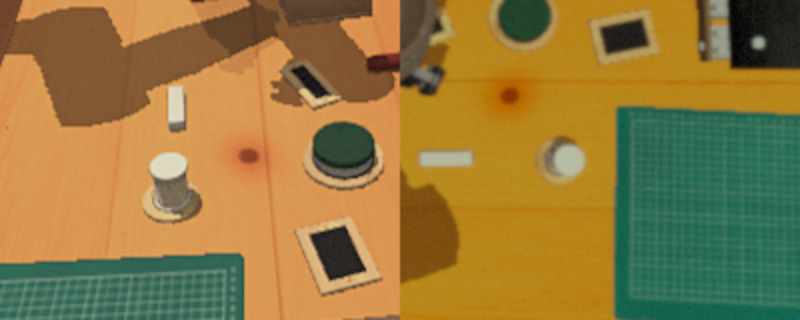

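The spool stands upright on the small pad, its top at (169,167) in the left half and (569,160) in the right. I move to the cork and check the spool offset on the way.

Call:
{"op": "arm_command", "data": {
  "steps": [-0.0234, -0.0196, 0, 0, -0.0234, -0.0196, 0, 0, -0.0234, -0.0196, 0, 0, -0.0234, -0.0196, 0, 0, -0.0234, -0.0196, 0, 0, -0.0234, -0.0196, 0, 0, 0, 0, 0, 0.154, 0, 0, 0, 0.154, 0, 0, 0, 0.154, 0, 0, 0, 0.154, 0, 0, 0, 0.154, 0, 0, 0, 0.154, 0, 0, 0.03, 0, 0, 0, 0.03, 0, 0, 0, 0, 0, 0, 0, 0, 0]
}}

```text
clock: 19.3
position: [462.2, 184.4, 55.3]
ee_rot: [0.776, -0.631, 0.0, -0.001]
contact_force: [0.1, -0.8, 0.6]
gripper_width: 64.9
grasp_force: 0.0
```

Run:
```python
from h import *
plan(462.2,186.5,2,12)
print("spool",ray("top",[[366.5,267]],49),ray("side",[[204.5,283.5]],49))
```

```text
shift m [-0.002  -0.0003  0.0533] roll -0.0038 tooly deg -168.2 pos [462.2 184.4  55.3] tilt [ 0.001  0.001 -1.   ] j6 -0.50 F [ 0.1 -0.8  0.6] w 64.9 g 0.0 t 19.3
spool [[ 436.22486015 -201.15715906   49.        ]] [[ 437.71623807 -202.64111649   49.        ]]
```

Call:
{"op": "arm_command", "data": {
  "steps": [-0.002, 0, 0.02, 0, 0, 0, 0.02, 0, 0, 0, 0.013, 0, 0, 0, 0, 0]
}}

```text
clock: 19.8
position: [461.2, 186.5, 1.3]
ee_rot: [0.776, -0.631, 0.0, 0.0]
contact_force: [-1.0, -0.1, -0.3]
gripper_width: 65.4
grasp_force: 0.0
```

Call:
{"op": "arm_command", "data": {
  "steps": [0, 0, 0, 0, 0, 0, 0, 0, 0, 0, 0, 0, 0, 0, 0, 0, 0, 0, 0, 0, 0, 0, 0, 0],
  "grip": 0.015
}}

```text
clock: 20.55
position: [461.9, 187.2, 2.4]
ee_rot: [0.776, -0.63, 0.0, -0.001]
contact_force: [-1.0, 0.0, 5.9]
gripper_width: 33.8
grasp_force: 61.0
```

Run:
```python
from h import *
plan(583.7,-279.8,100,12.3)
```

```text
shift m [ 0.4819 -0.0236 -0.098 ] roll -0.0081 tooly deg -168.2 pos [461.9 187.2   2.4] tilt [ 0.002  0.001 -1.   ] j6 -0.51 F [-1.   0.   5.9] w 33.8 g 61.0 t 20.6
```

Call:
{"op": "arm_command", "data": {
  "steps": [0, 0, -0.02, 0, 0, 0, -0.03, 0, 0, 0, -0.03, 0, 0.0344, -0.0017, 0, 0, 0.0344, -0.0017, 0, 0, 0.0344, -0.0017, 0, 0, 0.0344, -0.0017, 0, 0, 0.0344, -0.0017, 0, 0, 0.0344, -0.0017, 0, 0, 0.0344, -0.0017, 0, 0, 0.0344, -0.0017, 0, 0, 0.0344, -0.0017, 0, 0, 0.0344, -0.0017, 0, 0, 0.0344, -0.0017, 0, 0, 0.0344, -0.0017, 0, 0, 0.0344, -0.0017, 0, 0, 0.0344, -0.0017, 0, 0, 0, 0, 0, 0, 0, 0, 0, 0]
}}

```text
clock: 22.92
position: [582.3, -279.7, 80.8]
ee_rot: [0.776, -0.631, -0.001, 0.0]
contact_force: [0.3, 0.2, 0.2]
gripper_width: 33.9
grasp_force: 60.3
```

Run:
```python
from h import *
plan(583.7,-279.8,7.5,12.3)
a=get_image("side")[220:380,180:380];b=get_image("top")[120:280,300:500]
cv2.imwrite("pics/e.png",cv2.cvtColor(cv2.resize(np.hstack([a,b]),None,fx=2,fy=2),cv2.COLOR_RGB2BGR))
```

```text
shift m [ 0.0005 -0.0014  0.0733] roll -0.0092 tooly deg -168.2 pos [ 582.3 -279.7   80.8] tilt [-0.001  0.001 -1.   ] j6 0.40 F [0.3 0.2 0.2] w 33.9 g 60.3 t 22.9
```

View pics/e.png

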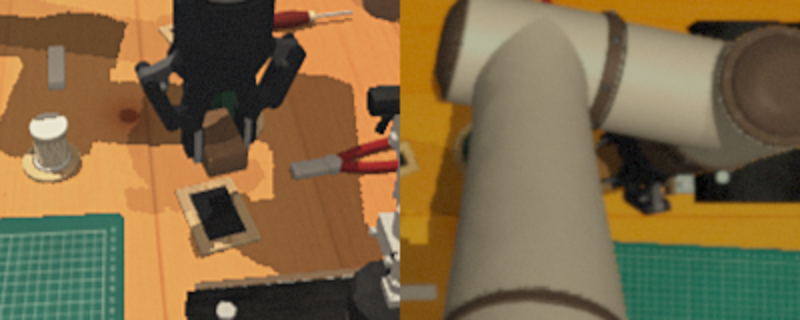

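The cork hangs level above the wide-bar pad, cork at (225,145) and pad at (218,213). The pliers' tip at (295,170) is clear if the fingers open only a little.

Call:
{"op": "arm_command", "data": {
  "steps": [0.0005, -0.0014, 0.025, -0.008, 0, 0, 0.025, 0, 0, 0, 0.015, 0, 0, 0, 0.0075, 0, 0, 0, 0, 0, 0, 0, 0, 0]
}}

```text
clock: 23.78
position: [585.0, -280.3, 9.7]
ee_rot: [0.779, -0.627, 0.001, -0.0]
contact_force: [0.3, 0.3, -1.0]
gripper_width: 33.8
grasp_force: 60.2
```

Call:
{"op": "arm_command", "data": {
  "steps": [0, 0, 0, 0, 0, 0, 0, 0, 0, 0, 0, 0, 0, 0, -0.02, 0, 0, 0, -0.03, 0, 0, 0, -0.04, 0, -0.043, 0.018, 0, 0, -0.043, 0.018, 0, 0, -0.043, 0.018, 0, 0, -0.043, 0.018, 0, 0, -0.043, 0.018, 0, 0, 0, 0, 0, 0, 0, 0, 0, 0],
  "grip": 0.048
}}

```text
clock: 25.4
position: [451.6, -89.2, 99.3]
ee_rot: [0.779, -0.627, 0.001, -0.0]
contact_force: [0.6, 1.0, -1.1]
gripper_width: 47.7
grasp_force: 0.0
```

Run:
```python
from h import *
plan(437.5,-65,100,0.5)
a=get_image("side")[220:380,180:380];b=get_image("top")[140:300,300:500]
cv2.imwrite("pics/f.png",cv2.cvtColor(cv2.resize(np.hstack([a,b]),None,fx=2,fy=2),cv2.COLOR_RGB2BGR))
```

```text
shift m [-0.0266  0.0086 -0.0007] roll 0.2061 tooly deg -167.7 pos [451.6 -89.2  99.3] tilt [ 0.002 -0.    -1.   ] j6 0.05 F [ 0.6  1.  -1.1] w 47.7 g 0.0 t 25.4
```

View pics/f.png

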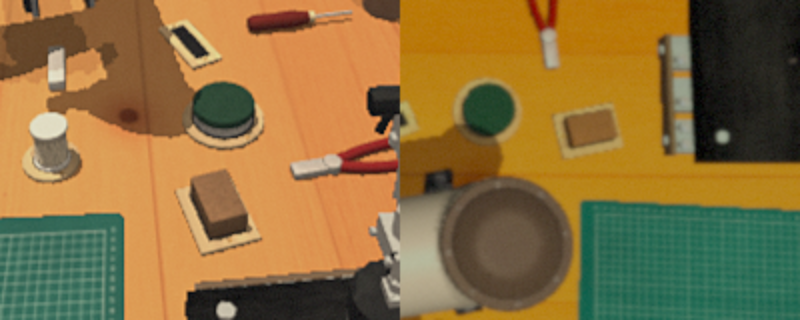

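The cork lies flat and aligned on its pad, with no dark outline visible. Next is the eraser.

Call:
{"op": "arm_command", "data": {
  "steps": [-0.0266, 0.0086, 0, 0, 0, 0, 0, 0.1, 0, 0, 0, 0.1, 0, 0, 0.025, 0, 0, 0, 0.03, 0, 0, 0, 0, 0, 0, 0, 0, 0]
}}

```text
clock: 26.38
position: [437.7, -65.4, 44.4]
ee_rot: [0.712, -0.702, 0.0, -0.0]
contact_force: [-0.2, 0.3, 0.3]
gripper_width: 47.9
grasp_force: 0.0
```

Run:
```python
from h import *
plan(437.5,-65,2.5,0.7)
```

```text
shift m [-0.0004  0.0003  0.0419] roll 0.0013 tooly deg -179.2 pos [437.7 -65.4  44.4] tilt [ 0.001 -0.    -1.   ] j6 -0.21 F [-0.2  0.3  0.3] w 47.9 g 0.0 t 26.4
```

Call:
{"op": "arm_command", "data": {
  "steps": [0, 0, 0.02, 0, 0, 0, 0.015, 0, 0, 0, 0.007, 0, 0, 0, 0, 0]
}}

```text
clock: 26.88
position: [437.3, -65.0, 2.2]
ee_rot: [0.712, -0.702, 0.0, -0.0]
contact_force: [0.0, -0.3, 0.4]
gripper_width: 48.3
grasp_force: 0.0
```

Call:
{"op": "arm_command", "data": {
  "steps": [0, 0, 0, 0, 0, 0, 0, 0, 0, 0, 0, 0, 0, 0, 0, 0, 0, 0, 0, 0, 0, 0, 0, 0],
  "grip": 0.005
}}

```text
clock: 27.62
position: [437.4, -64.9, 2.7]
ee_rot: [0.712, -0.702, 0.001, -0.001]
contact_force: [-1.6, -0.0, 5.4]
gripper_width: 15.8
grasp_force: 59.5
```

Run:
```python
from h import *
plan(585.9,-31.1,60,23.1)
```

```text
shift m [-0.0317 -0.1491 -0.0571] roll -0.3887 tooly deg -179.2 pos [437.4 -64.9   2.7] tilt [ 0.002  0.    -1.   ] j6 -0.21 F [-1.6 -0.   5.4] w 15.8 g 59.5 t 27.6
```

Call:
{"op": "arm_command", "data": {
  "steps": [0, 0, -0.02, 0, 0, 0, -0.025, 0, 0, 0, -0.012, 0, -0.0063, -0.0298, 0, 0, -0.0063, -0.0298, 0, 0, -0.0063, -0.0298, 0, 0, -0.0063, -0.0298, 0, 0, -0.0063, -0.0298, 0, 0, 0, 0, 0, -0.13, 0, 0, 0, -0.13, 0, 0, 0, -0.129, 0, 0, 0, 0, 0, 0, 0, 0]
}}

```text
clock: 29.25
position: [585.1, -31.5, 58.6]
ee_rot: [0.834, -0.552, -0.0, 0.0]
contact_force: [0.0, 0.3, 0.7]
gripper_width: 15.5
grasp_force: 58.9
```

Run:
```python
from h import *
plan(585.9,-31.1,8,23.1)
a=get_image("side")[170:330,180:380];b=get_image("top")[140:300,200:400]
cv2.imwrite("pics/g.png",cv2.cvtColor(cv2.resize(np.hstack([a,b]),None,fx=2,fy=2),cv2.COLOR_RGB2BGR))
```

```text
shift m [-0.0001 -0.0009  0.0506] roll -0.0022 tooly deg -157.0 pos [585.1 -31.5  58.6] tilt [-0.001 -0.    -1.   ] j6 0.18 F [0.  0.3 0.7] w 15.5 g 58.9 t 29.2
```

View pics/g.png

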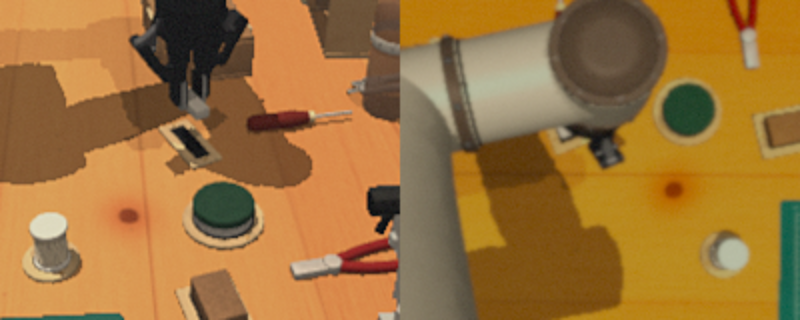

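The eraser is held and lined up above the slim pad, at (195,105) with the pad at (190,143), and clear of the red handle. I place it.

Call:
{"op": "arm_command", "data": {
  "steps": [0, -0.0008, 0.025, 0, 0, 0, 0.018, 0, 0, 0, 0.0075, 0, 0, 0, 0, 0, 0, 0, 0, 0]
}}

```text
clock: 29.98
position: [586.5, -31.1, 8.7]
ee_rot: [0.834, -0.551, 0.0, -0.0]
contact_force: [0.1, 0.2, 0.5]
gripper_width: 15.6
grasp_force: 58.9
```

Call:
{"op": "arm_command", "data": {
  "steps": [0, 0, 0, 0, 0, 0, 0, 0, 0, 0, 0, 0, 0, 0, -0.02, 0, 0, 0, -0.03, 0, 0, 0, -0.05, 0, -0.04, 0, 0, 0, -0.04, 0, 0, 0, -0.04, 0, 0, 0, -0.04, 0, 0, 0, -0.04, 0, 0, 0, -0.04, 0, 0, 0, -0.04, 0, 0, 0, 0, 0, 0, 0],
  "grip": 0.032
}}

```text
clock: 31.72
position: [475.6, 228.5, 108.5]
ee_rot: [0.835, -0.55, 0.0, -0.0]
contact_force: [0.5, 0.1, -0.2]
gripper_width: 32.2
grasp_force: 0.0
```

Run:
```python
from h import *
plan(435.5,-198.5,80)
a=get_image("side")[200:370,180:350];b=get_image("top")[130:300,265:435]
cv2.imwrite("pics/h.png",cv2.cvtColor(cv2.resize(np.hstack([a,b]),None,fx=2.35,fy=2.35,interpolation=cv2.INTER_CUBIC),cv2.COLOR_RGB2BGR))
meas(["eraser"],seeds={"top":{"eraser":(291,203)},"side":{"eraser":(275,240)}},z=dict(Z,eraser=18))
# spool top disc: brightest pixels
for cam,(u,v) in dict(top=(366,267),side=(204,283)).items():
    w=cv2.resize(get_image(cam)[v-22:v+22,u-22:u+22],None,fx=4,fy=4,interpolation=cv2.INTER_CUBIC)
    h=cv2.cvtColor(w,cv2.COLOR_RGB2HSV);m=((h[...,1]<70)&(h[...,2]>.8*np.percentile(h[...,2][h[...,1]<60],95))).astype(np.uint8)
    c=max(cv2.findContours(cv2.morphologyEx(m,cv2.MORPH_OPEN,np.ones((7,7))),0,1)[0],key=cv2.contourArea)[:,0]
    p=ray(cam,(c+.5)/4-.5+[u-22,v-22],49)[:,:2].astype(np.float32);print(cam,"spool",cv2.minEnclosingCircle(p),cv2.minAreaRect(p))
```

```text
shift m [0.3763 0.2058 0.0283] roll 0.0000 tooly deg -156.7 pos [475.6 228.5 108.5] tilt [ 0.001  0.001 -1.   ] j6 -0.35 F [ 0.5  0.1 -0.2] w 32.2 g 0.0 t 31.7
top eraser [585.3 -32.8  69.4  35.3] long axis deg 113.5
side eraser [581.9 -45.5  89.3  37.9] long axis deg 113.7
top spool ((436.6719055175781, -198.5946044921875), 18.563798904418945) ((436.8188171386719, -200.3360137939453), (33.927825927734375, 32.89207077026367), 0.3323560953140259)
side spool ((436.3771057128906, -199.25624084472656), 17.398454666137695) ((436.3031005859375, -199.38751220703125), (33.74668502807617, 33.161285400390625), 49.58850860595703)
```

View pics/h.png

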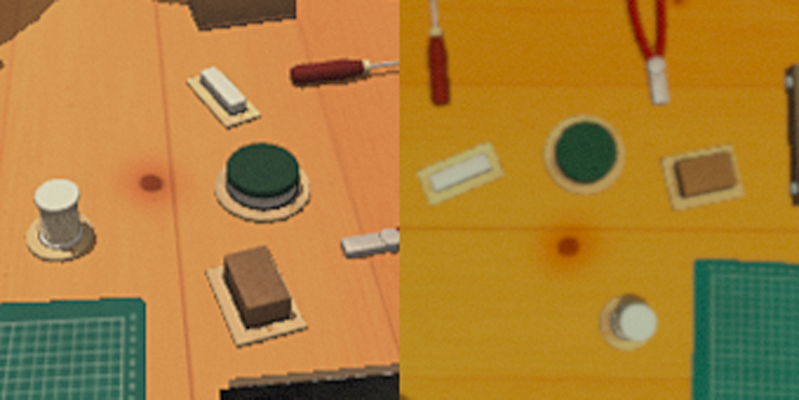

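All four things are on their pads and the bystanders are undisturbed. The spool is within about 2 mm of its outline; I do one numeric check of the eraser and cork.

Run:
```python
from h import *
im=get_image("top")
for n,(u,v),z in(("eraser",(291,203),18),("cork",(394,204),27)):
    w=cv2.resize(im[v-28:v+28,u-28:u+28],None,fx=4,fy=4,interpolation=cv2.INTER_CUBIC);h=cv2.cvtColor(w,cv2.COLOR_RGB2HSV).astype(int)
    m=((h[...,1]<75)&(h[...,2]>110) if n=="eraser" else (h[...,2]<150)&(h[...,0]<19)).astype(np.uint8)
    c=max(cv2.findContours(cv2.morphologyEx(m,cv2.MORPH_OPEN,np.ones((5,5))),0,1)[0],key=cv2.contourArea)[:,0]
    print(n,cv2.minAreaRect(ray("top",(c+.5)/4-.5+[u-28,v-28],z)[:,:2].astype(np.float32)))
```

```text
eraser ((585.1826171875, -30.990875244140625), (18.737056732177734, 62.37419128417969), 23.4650821685791)
cork ((583.5011596679688, -275.4559326171875), (37.558624267578125, 59.74393844604492), 11.75760555267334)
```

Run:
```python
from h import *
for cam,(u,v) in dict(top=(394,204),side=(289,313)).items():
    w=cv2.resize(get_image(cam)[v-34:v+34,u-34:u+34],None,fx=4,fy=4,interpolation=cv2.INTER_CUBIC);h=cv2.cvtColor(w,cv2.COLOR_RGB2HSV).astype(int)
    print(h[136,::16].tolist())
    g=cv2.cvtColor(w,cv2.COLOR_RGB2HSV)[...,2]
    m=((h[...,0]<19)&(h[...,2]<155)).astype(np.uint8);vals=g[m>0];t,_=cv2.threshold(vals.reshape(-1,1),0,255,cv2.THRESH_OTSU)
    for name,mm in(("all",m),("top",m&(g>t))):
        mm=cv2.morphologyEx(cv2.morphologyEx(mm.astype(np.uint8),cv2.MORPH_CLOSE,np.ones((5,5))),cv2.MORPH_OPEN,np.ones((9,9)))
        c=max(cv2.findContours(mm,0,1)[0],key=cv2.contourArea)[:,0]
        p=ray(cam,(c+.5)/4-.5+[u-34,v-34],27)[:,:2].astype(np.float32)
        print(cam,name,t,cv2.minAreaRect(p))
```

```text
[[21, 220, 180], [21, 227, 183], [20, 225, 184], [20, 219, 184], [19, 216, 181], [21, 126, 178], [15, 172, 89], [16, 167, 136], [17, 167, 136], [16, 172, 135], [16, 169, 136], [16, 163, 138], [19, 147, 161], [20, 229, 183], [21, 217, 182], [21, 227, 184], [20, 222, 185]]
top all 116.0 ((583.4436645507812, -274.9460144042969), (37.42088317871094, 61.43230438232422), 10.62964153289795)
top top 116.0 ((584.2943725585938, -279.1127014160156), (37.3555908203125, 53.123268127441406), 10.996788024902344)
[[14, 158, 218], [15, 160, 214], [15, 160, 213], [15, 162, 215], [15, 163, 206], [16, 134, 164], [14, 131, 150], [14, 132, 145], [13, 129, 146], [13, 133, 140], [13, 131, 144], [14, 164, 216], [15, 160, 213], [15, 160, 214], [15, 158, 215], [15, 160, 214], [14, 160, 214]]
side all 106.0 ((582.0452880859375, -289.1530456542969), (42.34711456298828, 72.71759796142578), 12.299860954284668)
side top 106.0 ((583.223876953125, -279.01055908203125), (35.9718017578125, 53.27228546142578), 12.63725471496582)
```

The cork is centred to within about 1 to 2 mm, so I hand in.

```bash
python3 -c "
from bench import *
print(job_done())"
```

```text
the job is handed in; nothing more can be done
None
```

The wax tin, thread spool, cork block and eraser are on their own pads, each within about 2 mm of its outline and the cork and eraser lined up with theirs; the red-handled tool and the pliers were not touched, and the job is handed in at about 32 s.

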